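# Put the washed espresso tools back in their tray

### The job

The espresso tools have been washed and stand about on the worktop: put each back upright in its own holder in the wooden tray - the tamper in the deep cup, the leveller in the wide low dish, the dosing ring down over the post, and the filter basket into the open collar so that it hangs by its rim. The pastry cutter and the little wooden bowl look alike but do not belong there: leave them where they are.

Things in the scene. Friction and masses are not known exactly. Their poses are not given: they have to be found in the camera images.
- tamper: Coffee tamper, upright: round pale metal base 57 mm across and 26 mm high with a slim wooden handle above it, 32 mm thick at its widest and reaching 82 mm; 0.38 kg. Take it by the handle. Origin: centre of the underside, z up.
- leveller: Coffee leveller (distributor), upright: flat steel puck 34 mm high; lower disc 57 mm across up to 12.5 mm, above it the cap 66 mm across from 14 to 34 mm, with a dark wooden inlay in the top; 0.25 kg. Take it across the cap. Origin: centre of the underside, z up.
- dosing_ring: Dosing ring (funnel), standing wide end up: dark metal ring open at both ends, 28 mm high, 61 mm across outside up to 12 mm high, then flaring to 69 mm at the top; wall 4 mm, bore 53 mm at its narrowest. Take it across the outside. 0.08 kg. Origin: centre of the underside, z up.
- filter_basket: Filter basket, standing on its floor: small bright steel bowl with a closed bottom, 46 mm across at the foot, 57 mm under the rim, with a flat rim 69 mm across from 25 to 29 mm high. Take it across the rim. 0.06 kg. Origin: centre of the underside, z up.
- tamper_cup: Tamper's holder, fixed in the wooden tray: dark wooden cup with a black rubber floor, the taller and narrower of the two cups: 24 mm high, 82 mm across the outside of its flared mouth, 64 mm inside at the floor, which is 4 mm up. Origin: centre of the underside, z up.
- leveller_dish: Leveller's holder, fixed in the wooden tray: dark wooden dish lined with cork, wide and low: 10 mm high, 86 mm across outside, 74 mm inside at the floor, which is 3 mm up. Origin: centre of the underside, z up. The four holders stand in two rows of two, 90 mm apart front to back and 130 mm left to right (any holder in any place), on the 5 mm floor of a wooden tray 194 x 234 mm, rim 16 mm high.
- ring_post: Dosing ring's holder, fixed in the wooden tray: dark wooden post 40 mm thick with bevelled top, 38 mm high in all, on a round foot 66 mm across and 5 mm high, on which the ring comes to rest. Origin: centre of the underside, z up. Everywhere, fingers that close left to right (along y) have the most room.
- basket_collar: Filter basket's holder, fixed in the wooden tray: dark wooden collar without a floor (the lighter tray shows through), 34 mm high, 75 mm across outside, bore 61 mm; the basket hangs in it with its rim on the collar's top, so that the basket's underside is then 9 mm above this origin. Origin: centre of the underside, z up.
- pastry_cutter: Not an espresso tool: round pastry cutter, a straight thin-walled bright steel ring open at both ends, 75 mm across its rolled rim, 44 mm high. Stays where it is. Origin: centre of the underside.
- pinch_pot: Not an espresso tool: small round wooden bowl, 73 mm across, 35 mm high. Stays where it is. Origin: centre of the underside.

How it is judged:
At the end, for the whole second after the job is handed in: The four tools are released, at rest, upright to 7 degrees and down in their own holders (height within 4 mm): tamper within 8 mm of its cup's centre, leveller within 14 mm of its dish's, dosing ring round the post within 12 mm, basket hanging by its rim in the collar within 8 mm (horizontal distance between tamper and tamper_cup below 0.008 m and z of tamper in the frame of tamper_cup between 0.001 and 0.008 m and angle between each of tamper, leveller, dosing_ring, filter_basket's own z axis and vertical below 0.12 rad and linear speed of each of tamper, leveller, dosing_ring, filter_basket below 0.02 m/s and horizontal distance between leveller and leveller_dish below 0.014 m and z of leveller in the frame of leveller_dish between 0 and 0.007 m and horizontal distance between dosing_ring and ring_post below 0.012 m and z of dosing_ring in the frame of ring_post between 0.002 and 0.009 m and horizontal distance between filter_basket and basket_collar below 0.008 m and z of filter_basket in the frame of basket_collar between 0.006 and 0.013 m); the robot touches nothing.
It fails at once if the pastry cutter was moved more than 30 mm (distance of pastry_cutter from where it was at the start of the episode above 0.03 m).
It fails at once if the wooden bowl was moved more than 30 mm (distance of pinch_pot from where it was at the start of the episode above 0.03 m).
It also fails if it takes over 115 s, if anything falls off the work surface, if the arm or the gripper's body presses on something with over 40 N, if the wrist force passes 120 N, or if a joint passes its speed limit or range.

### The arm

A 7-joint arm with a two-finger parallel gripper is mounted at the origin on a cart in front of the work surface, level with it; the furniture and walls round the work are solid. World frame = base frame: x ahead of the robot, y to its left, z up, the work surface at z = 0. Lengths are in m, angles in rad, forces in N, time in s.
With the tool pointing down it reaches from about 0.4 to 0.9 m from the base axis. Payload 5.5 kg.
Tool frame: the origin (TCP) lies midway between the tips of the shut fingers; the grasp point (between the pads) lies 19 mm behind it; z points along the fingers, y is the line along which they close (so a half turn about z gives the same grasp; the last joint's range is limited). The gripper opens to 92 mm and grips with 3 to 60 N. Pads are 19 mm wide; open, the fingers measure 130 mm over their backs; the gripper's body (75 mm by 190 mm) begins 47 mm behind the grasp point.
Start: joints at [1.548, 0.501, -0.427, 1.55, 0.221, 1.138, -0.21], TCP at [0.183, -0.624, 0.227] pointing down, gripper open.
Joint ranges: [-2.88, 2.88], [-0.31, 2.03], [-1.54, 1.56], [0.2, 2.42], [-1.41, 4.55], [0.19, 2.02], [-2.57, 2.57]. Speed limits (rad/s): [2.57, 2.57, 3.14, 3.14, 3.14, 3.14, 3.14].

### API

Orientations are given as a unit quaternion [w, x, y, z].
In Python, from plant import r, monitor, optics, sign_off gives the robot as it stands. Calls block until the motion is done:
- r.reach(position, orientation): joint-space move of the TCP to a pose.
- r.line_to(position, max_speed=0.15, ori=None): straight line of the TCP; ori=None keeps the orientation; max_speed is the mean speed in m/s.
- r.set_joints(angles): joint-space move.
- r.move_gripper(opening): opening from 0.0 (shut) to 1.0 (fully open); the grip force is fixed at half the most; returns when the fingers have stopped.
- r.sleep(seconds).
- r.ik(position, orientation): joint angles nearest the present ones, or None.
- monitor.state(): the state.
- optics.camera(name): name is "scene" or "top" or "wrist"; returns a dict with "pixels" (400x640x3 uint8, blue, green, red), "fx", "fy", "cx", "cy" (pixels), "k1" (the pictures are not rectified: a ray, as slopes to the right and down, at radius r is drawn at 1 + k1 r^2 times it, then the intrinsics apply), "T" (4x4, takes a point from camera to world coordinates). Camera axes: x right, y down, z forward; pixel columns grow to the right and rows downward; lengths in m; the calibration is good to about 2 mm. A picture is of the moment at which its call begins. There is no depth.
A pose or a line that the arm cannot do raises r.IKError and nothing moves.
- sign_off(): hands the job in; it is judged then, once.
The state is a dict: "time_s": time; "joint_positions": joint angles; "joint_vel": joint speeds; "tau": joint torques, N m; "eef_pos": TCP position; "tool_rot": TCP orientation; "contact_force": force on the tool from outside, world axes, zero at the start; "moment": the same for the moment, N m; "grip_width": opening from 0.0 (shut) to 1.0 (fully open); "grip_force": force on a finger pad.
Only numpy, scipy, OpenCV 4.12 (cv2) and the standard library are available. Lean on these libraries where they do the work, as an engineer would, in place of code of your own. Each camera call takes 0.05 s, during which the arm holds its last target. There are 200 camera calls.

## Working session

There is one attempt and no reset: what is moved stays moved. The work goes in short steps, each a Python script; the robot and the scene stay as the last script left them, time stands still between calls to the robot, and variables do not carry over. Pictures are saved under pics/ and viewed, at most 14 in all, crops included, and the job is handed in when it is done.

```bash
mkdir -p pics; ls; python3 - <<'E'
from plant import r, monitor, optics
import cv2
s=monitor.state(); print(s["time_s"],s["eef_pos"],s["tool_rot"],s["grip_width"])
for n in("scene","top"):
    c=optics.camera(n); cv2.imwrite(f"pics/{n}0.png",c["pixels"]); print(n,c["fx"],c["fy"],c["cx"],c["cy"],c["k1"],c["T"])
E
```

```text
pics
0.0 [ 0.18301824 -0.62294451  0.22567883] [-9.76137867e-04  9.89801384e-01  1.42450888e-01 -1.09615866e-04] 1.00346401104572
scene 480.654479630494 480.654479630494 314.5172338243058 202.27005461087538 -0.08353177731593267 [[-0.63194715 -0.511422    0.58231464 -0.23873803]
 [-0.77492761  0.42802423 -0.46506178  0.60538531]
 [-0.01140195 -0.74514615 -0.66680372  0.98047961]
 [ 0.          0.          0.          1.        ]]
top 478.5683771808422 478.5683771808422 319.27303613721585 194.55175260491188 -0.05139822411538351 [[-0.06177779 -0.97419158  0.21710428  0.26499787]
 [-0.99808554  0.05965351 -0.0163312  -0.03571681]
 [ 0.00295869 -0.21769755 -0.97601179  1.45330822]
 [ 0.          0.          0.          1.        ]]
```

View pics/top0.png

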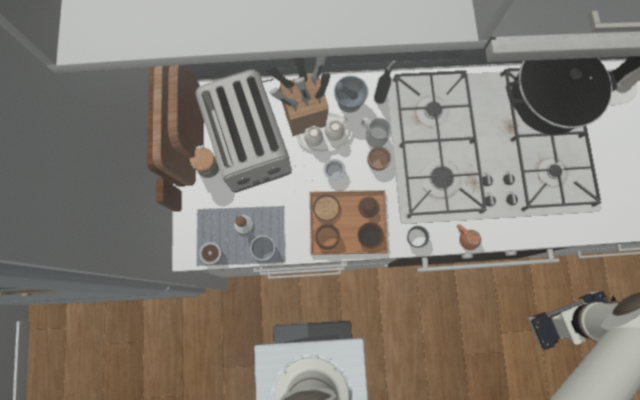

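View pics/scene0.png

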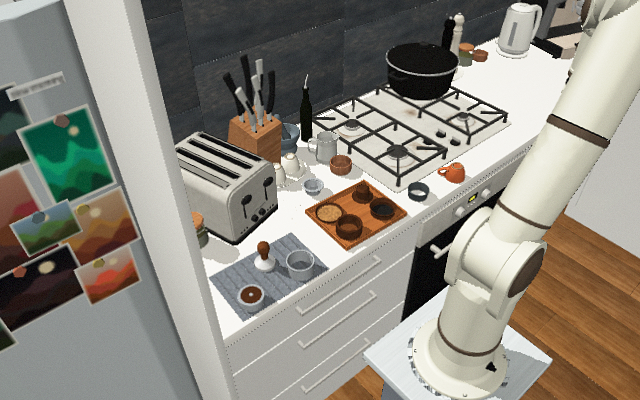

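Top view: tamper (243,225), leveller (210,253), bright ring (262,248), dark ring (418,237), basket-like object (335,170), wooden bowl (378,158). In the tray, the dish is at (326,208), collar (327,237), post (368,206) and cup (370,235). I'll zoom in and compute positions.

```bash
cat >h.py <<'E'
from plant import r, monitor, optics
import cv2, numpy as np
def ray(c,uv):
    s=(np.array(uv,float)-[c["cx"],c["cy"]])/[c["fx"],c["fy"]]; q=s.copy()
    for _ in range(20): q=s/(1+c["k1"]*(q@q))
    d=c["T"][:3,:3]@np.array([q[0],q[1],1]); return c["T"][:3,3],d
def plane(c,uv,z):
    o,d=ray(c,uv); return o+d*(z-o[2])/d[2]
def proj(c,p):
    q=np.linalg.inv(c["T"])@np.append(p,1); s=q[:2]/q[2]; s=s*(1+c["k1"]*(s@s))
    return s*[c["fx"],c["fy"]]+[c["cx"],c["cy"]]
E
python3 - <<'E'
from h import *
c=optics.camera("top")
im=c["pixels"][140:275,190:440]
cv2.imwrite("pics/topcrop.png",cv2.resize(im,None,fx=3.2,fy=3.2,interpolation=cv2.INTER_CUBIC))
for n,uv,z in [("tamper",(240,221),.082),("lev",(210,253),.034),("ringA",(262,246),.04),("ringB",(418,236),.028),("bask",(335,169),.029),("bowl",(378,158),.035),("dish",(326,208),.015),("collar",(327,236),.039),("post",(368,206),.043),("cup",(370,235),.029),("trTL",(310,192),.016),("trTR",(386,190),.016),("trBR",(387,252),.016),("trBL",(310,257),.016)]:
    p=plane(c,uv,z); print(n,p.round(3),np.hypot(p[0],p[1]).round(3))
E
```

```text
tamper [0.506 0.176 0.082] 0.535
lev [0.423 0.275 0.034] 0.505
ringA [0.434 0.119 0.04 ] 0.45
ringB [ 0.437 -0.348  0.028] 0.558
bask [ 0.66  -0.113  0.029] 0.669
bowl [ 0.685 -0.248  0.035] 0.729
dish [ 0.542 -0.078  0.015] 0.547
collar [ 0.452 -0.075  0.039] 0.458
post [ 0.535 -0.203  0.043] 0.572
cup [ 0.449 -0.204  0.029] 0.493
trTL [ 0.594 -0.032  0.016] 0.595
trTR [ 0.586 -0.266  0.016] 0.644
trBR [ 0.396 -0.252  0.016] 0.469
trBL [ 0.395 -0.02   0.016] 0.396
```

View pics/topcrop.png

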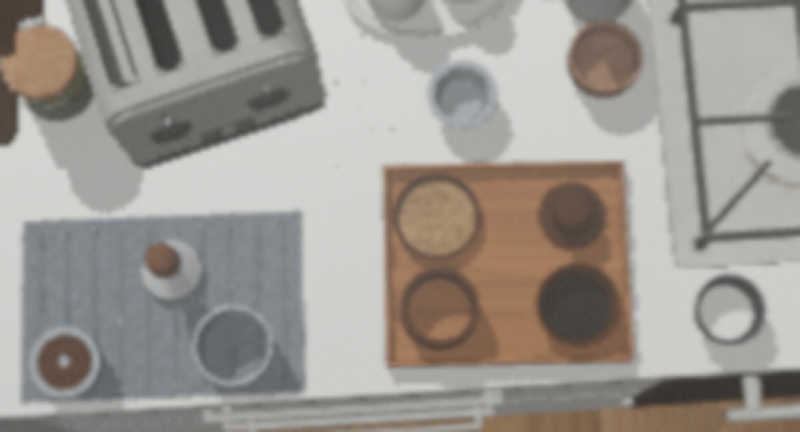

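Sizes and spacings fit: the holders are about 90 and 128 mm apart, and the tray is yawed a few degrees. The dark low ring at (0.437,-0.348) is the dosing ring. The tall bright one at (0.434,0.119) is the pastry cutter, since it is about 75 mm across. Next I'll take a close look at the tray from above.

```bash
python3 - <<'E'
from h import *
Q=[0,1,0,0]
for p in [(.5,-.14,.3),(.437,-.348,.02),(.66,-.113,.03),(.5,.176,.05),(.423,.275,.02),(.542,-.078,.03),(.452,-.075,.04)]:
    print(p,r.ik(p,Q) is not None)
r.reach([.5,-.14,.30],Q)
c=optics.camera("wrist"); cv2.imwrite("pics/w1.png",c["pixels"]); s=monitor.state()
print(s["time_s"],s["eef_pos"],s["tool_rot"],s["contact_force"]); print(c["T"],c["fx"],c["k1"])
E
```

```text
(0.5, -0.14, 0.3) True
(0.437, -0.348, 0.02) True
(0.66, -0.113, 0.03) True
(0.5, 0.176, 0.05) True
(0.423, 0.275, 0.02) True
(0.542, -0.078, 0.03) True
(0.452, -0.075, 0.04) True
2.2917 [ 0.49981594 -0.14126097  0.29980653] [-2.30259937e-06  9.99999471e-01 -1.01909754e-03 -1.38286487e-04] [ 0.40291587 -0.50292206  0.65696365]
[[-1.35685952e-03 -9.62057916e-01 -2.72841941e-01  5.73089811e-01]
 [-9.99998626e-01  1.56525720e-03 -5.46141949e-04 -1.41272280e-01]
 [ 9.52487998e-04  2.72840825e-01 -9.62058718e-01  4.57530422e-01]
 [ 0.00000000e+00  0.00000000e+00  0.00000000e+00  1.00000000e+00]] 332.4576396183697 0.008380553369984615
```

View pics/w1.png

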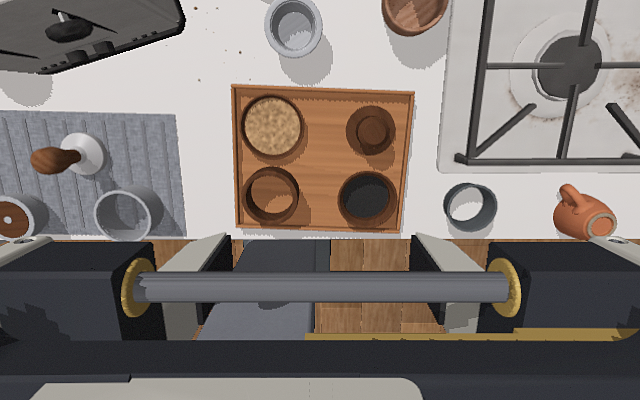

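The wrist view shows the holders' tops: dish (272,126), post (374,131), collar (271,195), cup (367,197). It also shows the dosing ring (470,207), basket (293,27), tamper (85,155), leveller (10,215), pastry cutter (125,215) and bowl (415,10). I'll enlarge the tray and ring for better centres.

```bash
python3 - <<'E'
from h import *
im=cv2.imread("pics/w1.png")[80:240,225:505]
cv2.imwrite("pics/w1c.png",cv2.resize(im,None,fx=2.8,fy=2.8,interpolation=cv2.INTER_CUBIC))
E
```

```text
(no output)
```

View pics/w1c.png

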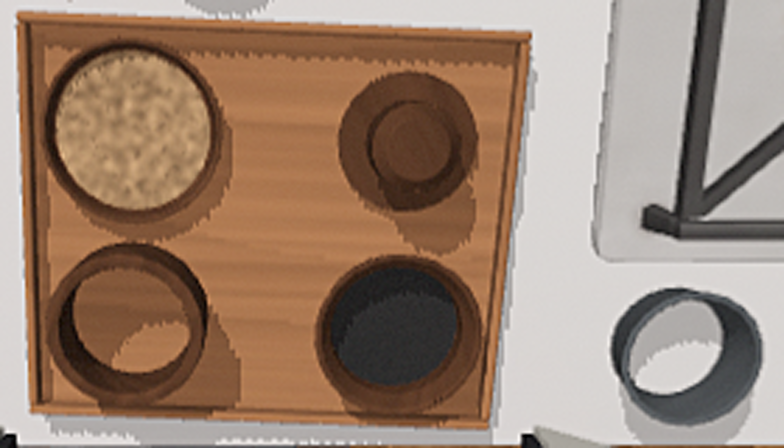

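```bash
cat >>h.py <<'E'
Rz=lambda a: np.array([[np.cos(a),-np.sin(a)],[np.sin(a),np.cos(a)]])
# holder slots in tray frame: x front/back, y left/right
SL={"dish":(.045,.065),"post":(.045,-.065),"collar":(-.045,.065),"cup":(-.045,-.065)}
E
python3 - <<'E'
from h import *
c=optics.camera("wrist")
M=[("dish",133,130,.008),("post",408,141,.010),("post",411.5,141.5,.043),("cup",394,326,.009),("cup",400,332,.029),("collar",127,323,.039)]
P=[];S=[]
for n,u,v,z in M:
    p=plane(c,(u/2.8+225-.3,v/2.8+80-.3),z); print(n,p.round(4)); P.append(p[:2]); S.append(SL[n])
P=np.array(P);S=np.array(S)
a=P-P.mean(0);b=S-S.mean(0)
th=np.arctan2((b[:,0]*a[:,1]-b[:,1]*a[:,0]).sum(),(a*b).sum()); t=P.mean(0)-Rz(th)@S.mean(0)
print("yaw",th,"centre",t,"resid",(P-(S@Rz(th).T+t)).round(4).tolist())
for k in SL: print(k,(Rz(th)@SL[k]+t).round(4))
for n,u,v,z in [("ring",687/2.8+225,357/2.8+80,.028),("basket",293,25,.029),("tamper base",84,155,.026),("lev",10,217,.034)]: print(n,plane(c,(u,v),z).round(4))
E
```

```text
dish [ 0.5448 -0.0777  0.008 ]
post [ 0.5396 -0.2075  0.01  ]
post [ 0.5419 -0.2042  0.043 ]
cup [ 0.4487 -0.2043  0.009 ]
cup [ 0.4513 -0.2045  0.029 ]
collar [ 0.4587 -0.0756  0.039 ]
yaw -0.03872056980470356 centre [ 0.49835394 -0.14064844] resid [[-0.001, -0.0002], [-0.0012, -0.0002], [0.0011, 0.0031], [-0.0021, -0.0004], [0.0004, -0.0006], [0.0028, -0.0017]]
dish [ 0.5458 -0.0774]
post [ 0.5408 -0.2073]
collar [ 0.4559 -0.074 ]
cup [ 0.4509 -0.2039]
ring [ 0.4378 -0.344   0.028 ]
basket [ 0.6613 -0.1097  0.029 ]
tamper base [0.5093 0.1648 0.026 ]
lev [0.4276 0.2731 0.034 ]
```

The grid fit is good to about 3 mm. I'll pick up the dosing ring and place it over the post, keeping the fingertips above the tray rim (TCP ≥ 0.019).

```bash
cat >>h.py <<'E'
Q=[0,1,0,0]
SLOT={"dish":(.5458,-.0774),"post":(.5408,-.2073),"collar":(.4559,-.074),"cup":(.4509,-.2039)}
def st(tag):
    s=monitor.state(); print(tag,"t%.1f"%s["time_s"],s["eef_pos"].round(4),"w%.3f"%s["grip_width"],"gf",np.round(s["grip_force"],1),"F",np.round(s["contact_force"],1)); return s
def pick(xy,z,hi=.15):
    r.reach([*xy,hi],Q); r.line_to([*xy,z],.12); st("down"); r.move_gripper(0.); st("grip")
    r.line_to([*xy,hi],.2); st("up")
def place(xy,z,hi=.15,zo=.05,op=1.):
    r.reach([*xy,hi],Q); r.line_to([*xy,z+zo],.2); r.line_to([*xy,z],.06); st("down")
    r.move_gripper(op); st("open"); r.line_to([*xy,hi],.2)
E
python3 - <<'E'
from h import *
pick((.438,-.346),.010)
c=optics.camera("wrist"); cv2.imwrite("pics/w2.png",c["pixels"])
E
```

```text
down t4.7 [ 0.4386 -0.3464  0.0108] w0.999 gf 0.0 F [ 0.9  0.8 -0.3]
grip t5.2 [ 0.4381 -0.3462  0.0103] w0.729 gf 30.0 F [-0.5 -0.6  3.2]
up t6.1 [ 0.437  -0.3456  0.1489] w0.727 gf 30.0 F [ 0.   0.  -1.5]
```

View pics/w2.png

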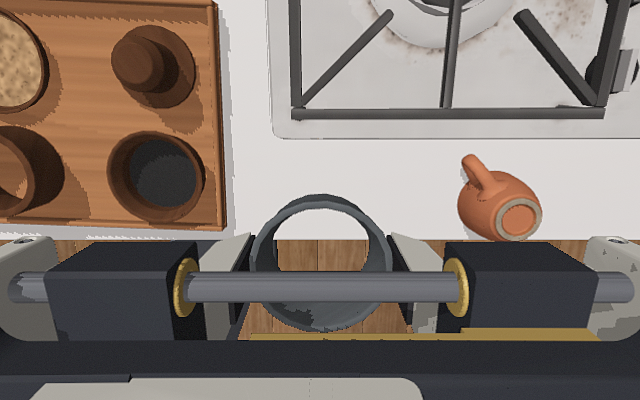

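The ring is held, with its top rim spanning roughly (250–388, 195–330) and looking level. I'll check its offset in the grip, then place it.

```bash
python3 - <<'E'
from h import *
c=optics.camera("wrist")
for z in(.16,.167):
    for v in (195,330): print(z,v,plane(c,(319,v),z).round(4))
a=[plane(c,(319,v),.167) for v in(195,330)]; dx=(a[0][0]+a[1][0])/2-monitor.state()["eef_pos"][0]; print("diam",a[0][0]-a[1][0],"dx",dx)
dx=np.clip(dx,-.005,.005)
x,y=SLOT["post"]; r.reach([x-dx,y,.15],Q); r.line_to([x-dx,y,.075],.2)
c=optics.camera("wrist"); cv2.imwrite("pics/w3.png",c["pixels"]); st("above")
E
```

```text
0.16 195 [ 0.4702 -0.3448  0.16  ]
0.16 330 [ 0.3982 -0.3447  0.16  ]
0.167 195 [ 0.4721 -0.3448  0.167 ]
0.167 330 [ 0.4036 -0.3448  0.167 ]
diam 0.06857653639192451 dx 0.0009858394602516585
above t7.5 [ 0.5404 -0.2082  0.076 ] w0.723 gf 30.0 F [ 0.5  0.4 -1.2]
```

View pics/w3.png

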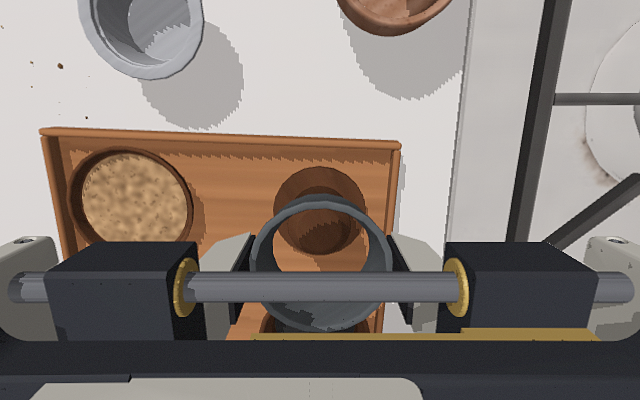

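The post's foot spans columns 273–367 with its far edge at (320,165), so it's aligned left to right with the ring. I'll check x from that far edge and lower the ring.

```bash
python3 - <<'E'
from h import *
c=optics.camera("wrist"); p=plane(c,(320,165),.010); print("post centre est",p[:2]-[.033,0])
x=.5398
if abs(p[0]-.033-.5408)<.005:
    x=.5*(x+p[0]-.034)
    y=.5*(SLOT["post"][1]+p[1])
    place((x,y),.0205,zo=.03)
    st("end"); c=optics.camera("scene"); cv2.imwrite("pics/s2.png",c["pixels"])
E
```

```text
post centre est [ 0.54086299 -0.20799305]
down t9.2 [ 0.5393 -0.2077  0.0202] w0.726 gf 30.0 F [-1.2 -0.5  3. ]
open t9.9 [ 0.5399 -0.2076  0.0205] w0.998 gf 0.0 F [ 0.4 -0.4  0.2]
end t10.7 [ 0.5389 -0.2077  0.1491] w1.001 gf 0.0 F [-0.5  0.  -1. ]
```

```bash
python3 - <<'E'
from h import *
pick((.661,-.111),.018)
r.reach([*SLOT["collar"],.15],Q); r.line_to([*SLOT["collar"],.085],.2); st("above")
c=optics.camera("wrist"); cv2.imwrite("pics/w4.png",c["pixels"])
E
```

```text
down t12.6 [ 0.6619 -0.111   0.019 ] w1.001 gf 0.0 F [ 0.2 -0.3 -0.1]
grip t13.2 [ 0.6613 -0.111   0.0185] w0.737 gf 30.0 F [-0.6  0.7  3.6]
up t14.0 [ 0.6599 -0.1113  0.1487] w0.733 gf 30.0 F [-1.4  0.4 -2.2]
above t15.3 [ 0.4569 -0.0733  0.0849] w0.737 gf 30.0 F [ 0.4  0.4 -0.7]
```

View pics/w4.png

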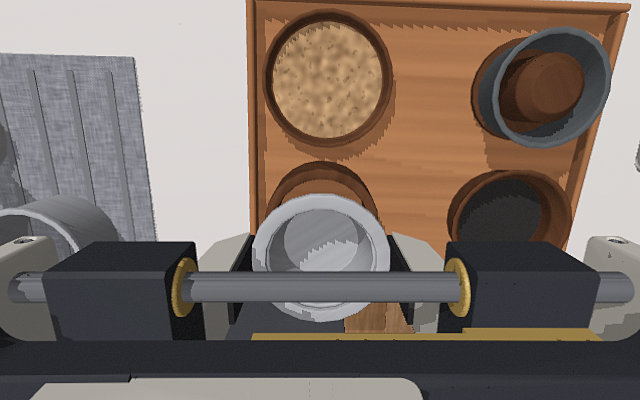

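The ring sits over the post at (545,85). The held basket's rim spans (252–390, 193–322), and the collar's far edge is near (320,161). I'll check alignment and release with the fingertips just above the collar's top.

```bash
python3 - <<'E'
from h import *
c=optics.camera("wrist"); e=monitor.state()["eef_pos"]
b=[plane(c,(321,v),.096) for v in(193,322)]; bc=(b[0]+b[1])/2; print("basket",bc.round(4),"diam",b[0][0]-b[1][0],"off",(bc-e)[:2].round(4))
p=plane(c,(320,161),.039)[:2]-[.0375,0]; print("collar est",p.round(4))
col=(p+SLOT["collar"])/2; g=col-np.clip((bc-e)[:2],-.005,.005); g[1]=col[1]; print(g)
if np.linalg.norm(p-SLOT["collar"])<.006:
    r.line_to([*g,.060],.1); st("pre"); r.line_to([*g,.0405],.04); st("down")
E
```

```text
basket [ 0.4571 -0.0738  0.096 ] diam 0.06862497225943676 off [-0.0006 -0.0001]
collar est [ 0.4593 -0.0732]
[ 0.45815103 -0.07358416]
pre t15.8 [ 0.4582 -0.0735  0.0602] w0.737 gf 30.0 F [ 1.6 -0.1 -0.4]
down t16.4 [ 0.4581 -0.0734  0.0404] w0.738 gf 30.0 F [-1.2  0.  -0.6]
```

No contact force, so the basket is inside the bore. I'll release it and look.

```bash
python3 - <<'E'
from h import *
x,y=monitor.state()["eef_pos"][:2]
r.move_gripper(1.); st("open"); r.line_to([x,y,.15],.2); r.reach([.44,-.02,.24],Q)
c=optics.camera("wrist"); cv2.imwrite("pics/w5.png",c["pixels"]); st("")
E
```

```text
open t17.1 [ 0.4582 -0.0736  0.0405] w0.997 gf 0.0 F [-0.  -0.4 -0.8]
 t18.3 [ 0.4391 -0.0207  0.2387] w1.002 gf 0.0 F [ 0.1 -0.8 -1.1]
```

View pics/w5.png

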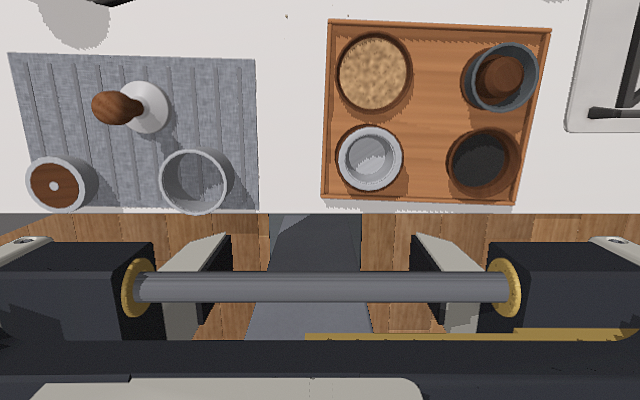

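The basket hangs in the collar (370,158) and the ring is on the post. Here the tamper base is at about (144,107) with its knob end at (98,105). The leveller inlay centre is (54,186), and the cutter is at (193,182).

```bash
python3 - <<'E'
from h import *
c=optics.camera("wrist")
for n,uv,z in [("base",(143,107),.026),("baseR edge->-28.5",(168,107),.013),("knob",(105,105),.075),("lev inlay",(54,186),.034),("cutter",(193,182),.044),("basket rim",(370,157.5),.043),("ring",(502,77),.038)]: print(n,plane(c,uv,z).round(4))
E
```

```text
base [0.5085 0.1691 0.026 ]
baseR edge->-28.5 [0.5084 0.1481 0.013 ]
knob [0.5107 0.1787 0.075 ]
lev inlay [0.4234 0.2761 0.034 ]
cutter [0.4303 0.1174 0.044 ]
basket rim [ 0.4569 -0.0738  0.043 ]
ring [ 0.5378 -0.2047  0.038 ]
```

Everything fits: basket rim and ring are within 3 mm of their holders. Next is the tamper.

```bash
python3 - <<'E'
from h import *
pick((.5092,.172),.043,hi=.2)
x,y=SLOT["cup"]; r.reach([x,y,.2],Q); r.line_to([x,y,.10],.2); st("above")
c=optics.camera("wrist"); cv2.imwrite("pics/w6.png",c["pixels"])
E
```

```text
down t20.6 [0.5098 0.1723 0.0437] w1.003 gf 0.0 F [0.1 0.6 0.3]
grip t21.6 [0.5094 0.1729 0.0433] w0.330 gf 30.0 F [0.4 2.4 3.5]
up t22.6 [0.5082 0.1708 0.1986] w0.336 gf 30.0 F [ 0.6 -0.8 -5.3]
above t24.6 [ 0.4521 -0.2031  0.1006] w0.331 gf 30.0 F [-0.1  0.3 -3.9]
```

View pics/w6.png

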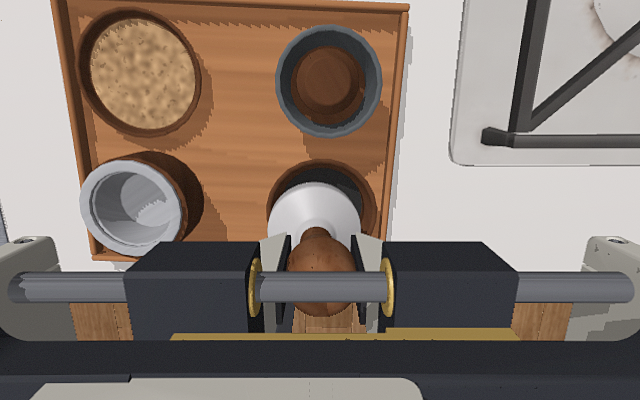

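The tamper is held (31 mm, its handle). Its base spans columns 268–361 with the far edge at row ~180, and the cup's mouth spans columns 267–375 with its far edge at row ~158. I'll compute the offset and tilt.

```bash
python3 - <<'E'
from h import *
c=optics.camera("wrist"); e=monitor.state()["eef_pos"]; print(e,monitor.state()["tool_rot"])
for z in(.06,.083):
    l,rt,f=plane(c,(268,222),z),plane(c,(361,222),z),plane(c,(315,180),z)
    print(z,"w",l[1]-rt[1],"yc-e",(l[1]+rt[1])/2-e[1],"xc-e",f[0]-.0285-e[0])
l,rt,f=plane(c,(267,212),.029),plane(c,(375,212),.029),plane(c,(321,158),.029)
print("cup",l[1]-rt[1],(l[1]+rt[1])/2,f[0]-.041)
im=c["pixels"][140:330,230:410]; cv2.imwrite("pics/w6c.png",cv2.resize(im,None,fx=3.1,fy=3.1,interpolation=cv2.INTER_CUBIC))
E
```

```text
[ 0.4525362  -0.20393203  0.10148375] [5.60873447e-04 9.99998877e-01 3.39662935e-04 1.34770312e-03]
0.06 w 0.05903949153197646 yc-e 0.004075051192610424 xc-e -1.828198562869865e-06
0.083 w 0.05222143715612748 yc-e 0.00367912693255798 xc-e 0.005120315743865178
cup 0.07855967281307599 -0.2040769838639997 0.44878538322372
```

View pics/w6c.png

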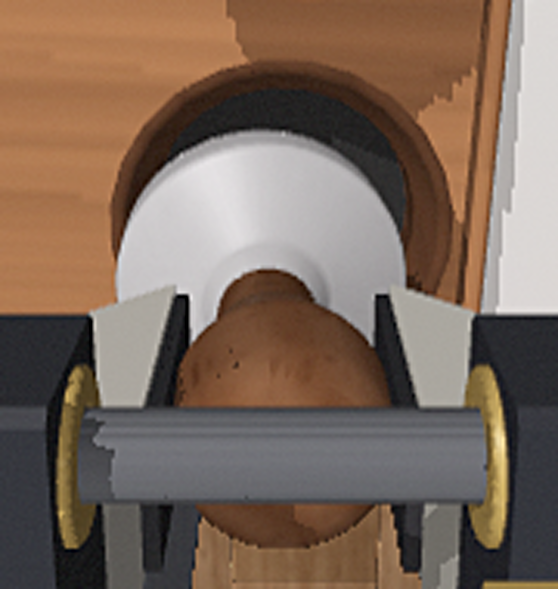

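The tamper hangs tilted a few degrees, with its base about 4 mm towards +y. I'll shift the tool to compensate and lower it in small steps, watching the force.

```bash
python3 - <<'E'
from h import *
g=[.4498,-.2083]
r.line_to([*g,.08],.1); r.line_to([*g,.06],.05); st("a")
for z in (.058,.0565,.055,.054,.053,.0525):
    r.line_to([*g,z],.03); s=st("z")
    if s["contact_force"][2]>8: break
r.move_gripper(.6); st("open"); r.sleep(.3); r.line_to([*g,.2],.2); r.reach([.40,-.12,.28],Q)
c=optics.camera("wrist"); cv2.imwrite("pics/w7.png",c["pixels"]); st("")
E
```

```text
a t25.6 [ 0.4497 -0.208   0.0597] w0.332 gf 30.0 F [ 0.9 -0.3 -3.5]
z t25.9 [ 0.4498 -0.2083  0.058 ] w0.334 gf 30.0 F [-0.4  0.1 -3.9]
z t26.1 [ 0.4497 -0.2083  0.0565] w0.330 gf 30.0 F [ 0.2 -0.5 -4.6]
z t26.4 [ 0.4497 -0.2083  0.0549] w0.331 gf 30.0 F [-0.8  0.4 -3.8]
z t26.6 [ 0.4497 -0.2083  0.0539] w0.333 gf 30.0 F [-0.1 -0.4 -3.5]
z t26.9 [ 0.4497 -0.2082  0.0529] w0.331 gf 30.0 F [ 0.8  0.2 -4.3]
z t27.1 [ 0.4498 -0.2083  0.0525] w0.330 gf 30.0 F [-0.3 -0.2 -3.9]
open t27.8 [ 0.4499 -0.2084  0.0526] w0.598 gf 0.0 F [ 0.1 -0.7  0.5]
 t29.6 [ 0.3994 -0.1209  0.2793] w0.602 gf 0.0 F [ 0.8 -0.2 -0.7]
```

View pics/w7.png

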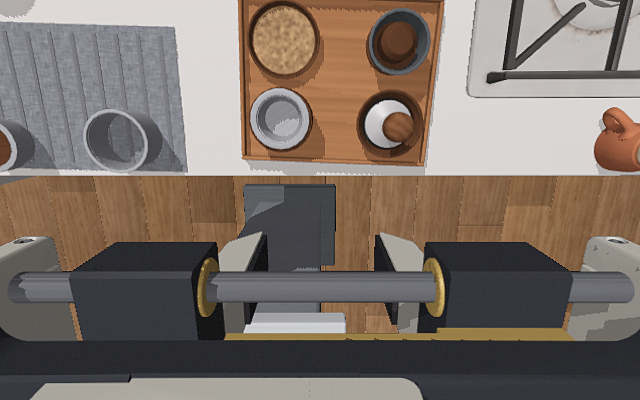

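The tamper stands in its cup, with the base at (387,125) and the knob at (400,127). Last is the leveller.

```bash
python3 - <<'E'
from h import *
c=optics.camera("wrist")
print("tamper base",plane(c,(386.5,125),.030).round(4),"knob",plane(c,(399.5,126.5),.078).round(4))
r.move_gripper(1.)
pick((.4242,.275),.011)
place(SLOT["dish"],.0205)
r.reach([.42,-.14,.30],Q)
c=optics.camera("wrist"); cv2.imwrite("pics/w8.png",c["pixels"]); st("")
E
```

```text
tamper base [ 0.4482 -0.2001  0.03  ] knob [ 0.4495 -0.2046  0.078 ]
down t33.3 [0.4248 0.2753 0.0116] w1.002 gf 0.0 F [ 0.2  0.9 -0.3]
grip t33.8 [0.4244 0.2753 0.0112] w0.715 gf 30.0 F [ 0.1 -0.   3. ]
up t34.6 [0.4234 0.2741 0.1489] w0.710 gf 30.0 F [-0.5 -0.9 -3.1]
down t37.6 [ 0.5462 -0.0773  0.0207] w0.711 gf 30.0 F [ 0.1  0.2 -1.2]
open t38.2 [ 0.5459 -0.0774  0.0205] w1.002 gf 0.0 F [-0.3  0.2  0.2]
 t39.9 [ 0.4201 -0.1394  0.2985] w0.997 gf 0.0 F [-0.1 -0.1 -0.4]
```

View pics/w8.png

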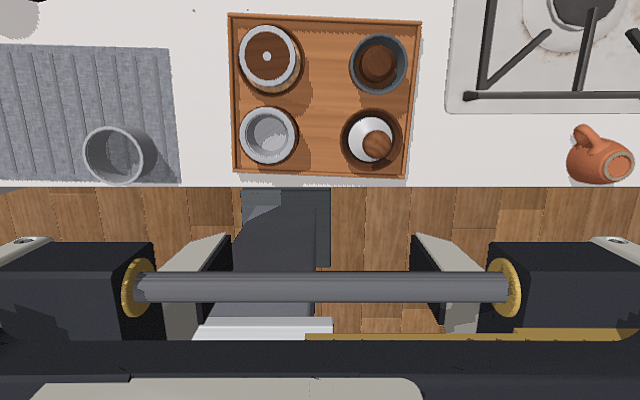

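The leveller is in its dish (267,57) and all four are in place. The tamper's uprightness still needs a closer check: I'll look straight along its y and also use the scene camera.

```bash
python3 - <<'E'
from h import *
r.reach([.41,-.204,.24],Q)
c=optics.camera("wrist"); a=c["pixels"][60:240,200:440]
s=optics.camera("scene"); print(proj(s,[.45,-.204,.05])); u,v=proj(s,[.49,-.14,.03]).astype(int); b=s["pixels"][v-50:v+50,u-60:u+60]
cv2.imwrite("pics/w9.png",np.hstack([cv2.resize(a,(480,360),interpolation=cv2.INTER_CUBIC),cv2.resize(b,(320,267),interpolation=cv2.INTER_CUBIC).__class__ and cv2.copyMakeBorder(cv2.resize(b,(320,267),interpolation=cv2.INTER_CUBIC),0,93,0,0,cv2.BORDER_CONSTANT)]))
print(u,v,c["T"][:3,3].round(3))
for z in(.009,.035,.08): print(z,proj(c,[.45,-.204,z]).round(1))
E
```

```text
[384.04837825 200.44097364]
358 207 [ 0.483 -0.204  0.395]
0.009 [321.6 133. ]
0.035 [321.6 135.2]
0.08 [321.6 139.7]
```

View pics/w9.png

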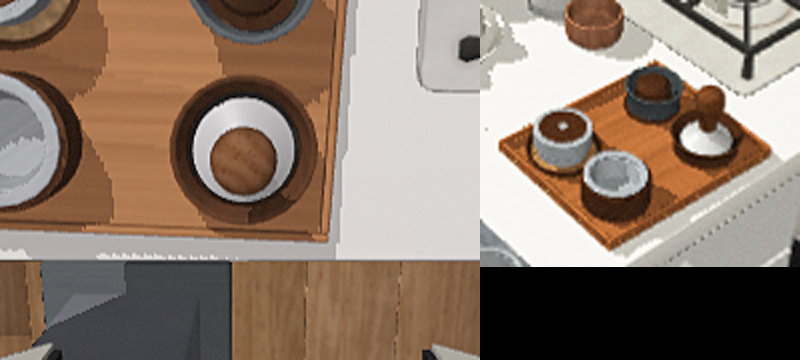

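The tamper is upright: base at about (323,133) against a predicted (322,134), knob at (322,140) against (322,140). It is centred in its cup, and the other three tools sit level in their holders. I'm handing the job in.

```bash
python3 -c "
from plant import sign_off,monitor
print(monitor.state()['time_s']); print(sign_off())"
```

```text
40.4417
the job is handed in; nothing more can be done
None
```

All four espresso tools are upright in their own holders by the final camera views, the pastry cutter and wooden bowl were left alone, and the job was handed in at 40.4 s (no verdict was returned).

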